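Lay up the procedure tray

ROBOT

A 6-joint arm with a two-finger parallel gripper is mounted at the origin on the work surface. World frame = base frame: x ahead of the robot, y to its left, z up, the work surface at z = 0. Lengths are in m, angles in rad, forces in N, time in s.
With the tool pointing down it reaches from about 0.375 to 0.9 m from the base axis. Payload 3.1 kg.
Tool frame: the origin (TCP) lies at the very end of the fingers, on their centre line; the grasp point (between the pads) lies 19 mm behind it; z points along the fingers, y is the direction in which the jaws open and shut (so a half turn about z gives the same grasp; the last joint's range is limited). The gripper opens to 85 mm and grips with 20 to 120 N. Pads are 22 mm wide; open, the fingers measure 114 mm over their backs; the gripper's body (76 mm by 85 mm) begins 54 mm behind the grasp point. The pads swing forward as they close: fully open they stand 13 mm farther back than shut.
Start: joints at [-1.397, 0.527, 1.433, -0, 1.181, -0.178], TCP at [0.216, -0.586, 0.231] pointing down, gripper open.
Joint ranges: [-3.08, 3.08], [-0.75, 2.2], [0.22, 2.44], [-1.43, 4.57], [0, 2.65], [-2.85, 2.85]. Speed limits (rad/s): [2.79, 2.79, 3.14, 3.14, 3.14, 3.14].

INTERFACE

Orientations are given as a unit quaternion [x, y, z, w].
In Python, from station import manip gives the robot as it stands. The module is installed in compiled form; this text tells all that it offers.
- The arm moves only by the tool send_rows, never from a script. Its argument "commands" is a list of rows, each an object with "delta_pos": the shift along the world's x, y, z in cm, a list of three; "yaw": the turn about the world's z in rad. A call has 1 to 10 rows; each row shifts and turns the pose as measured when the row begins; what a row does not reach is not made up. A row lasts 1/8 s, in which the tool goes at most 62.5 mm and 10.7 degrees, less where a joint would pass 70% of its speed; a pose out of reach is approached as far as the arm can. A call is refused whole if a number of a shift passes 6.25 or a number of a turn 0.188, either way. A call with a gripper value outside its range is refused whole. "grip" is the closure, from -1 (fully open) to 1 (shut), set as the call begins (left out, the last holds). The fingers move at their own pace and stop on an object; "force" is the grip in N (left out, the last holds). Time passes only in rows, so rows that do not move let the fingers close. It gives the time, the measured TCP pose, the force and the opening at its end, in the units of the state.
- manip.sense(): the state, without advancing time (a new reading comes with each control period).
- manip.snapshot(name): name is "scene" or "top"; returns the picture (480x640x3 uint8, blue, green, red); there is no depth.
- manip.get_calibration(name): a dict with "fx", "fy", "cx", "cy" (pixels), "world_to_cam" (4x4, takes a point from world to camera coordinates). Camera axes: x right, y down, z forward; pixel columns grow to the right and rows downward; lengths in m; the calibration is good to about 2 mm. A picture is of the moment at which its call begins. get_calibration takes no time and is no camera call.
- manip.sign_off(): hands the job in, once; it reports no verdict.
The state is a dict: "t": time; "q": joint angles; "qd": joint speeds; "tau": joint torques, N m; "tcp_pos": TCP position; "tool_rot": TCP orientation; "force": force on the tool from outside, world axes, zero at the start; "ft_torque": the same for the moment, N m; "finger_gap": opening from 0.0 (shut) to 1.0 (fully open).
Only numpy, scipy, OpenCV 4.12 (cv2) and the standard library are available. Lean on these libraries where they do the work, as an engineer would, in place of code of your own. Each camera call takes 0.05 s, during which the arm holds its last target. There are 200 camera calls.

TASK

Lay up the steel tray with its four grey inserts: stand the steel gallipot upright in the large round pocket and the slim glass vial upright in the small round pocket, put the three-tap manifold, taps up, in the closed rectangular pocket, and lay the syringe lengthwise in the middle of the open-ended channel. Each thing must sit down on the floor of its own place. Leave the stout bottle and the two-tap manifold standing where they are.

Things in the scene. Friction and masses are not known exactly. Their poses are not given: they have to be found in the camera images.
- cup_center (a point): Gallipot: small open cup of thin stainless steel, nearly straight sides, 45 mm across at the foot, 49 mm at the rim, 40 mm tall, about 80 g, standing upright on the table. The point is on its axis, 20 mm above its underside; z is its axis, mouth up.
- vial_center (a point): Small glass vial with metal cap and paper label, 26 mm across, 56 mm tall, straight for its lower 28 mm, then a shoulder and from 40 mm up a cap 15 mm across, about 50 g, standing upright. The slimmer of the two glass containers. The point is on its axis, 28 mm above its underside; z is its axis.
- manifold_center (a point): Three-tap manifold: white plastic bar 80 x 20 x 24 mm (length x, width y, height z) with a row of three grey taps on top, 38 mm tall overall; no tap reaches out beyond the bar's sides; about 60 g. Lies taps up. The point is in mid-length and mid-width, 19 mm above its underside; x runs along the bar. It may go in its pocket either way round.
- syringe_center (a point): Syringe lying flat: white round barrel 20 mm in diameter with a black ring, finger flange 34 mm wide and 20 mm high (stops rolling), plunger with thumb plate, nozzle; 93 mm long, 40 g. The point is on its axis in mid-length, 10 mm above its underside; x along it to the nozzle; barrel from x = -26 to +34 mm, flange at -28 mm. May lie in its channel either way round.
- stout_bottle_center (a point): Look-alike that stays: stout glass bottle with metal cap and paper label, 46 mm across, 72 mm tall, standing upright. The point is on its axis, 36 mm above its underside.
- short_manifold_center (a point): Look-alike that stays: two-tap manifold, white bar 54 x 20 x 24 mm with two grey taps, 38 mm tall overall. The point is in its middle, 19 mm above its underside; x runs along the bar.
- cup_insert: The insert with the large round pocket, 62 mm across and 5 mm deep, in its middle. Grey insert, dark rubber floor, 120 x 80 x 9 mm, fixed in one quarter (any) of a fixed steel tray, 260 x 180 mm, walls to 15 mm above the table. Origin: centre of its underside, 3 mm above the table; x along the 120 mm, z up; floor 4 mm, top 9 mm above the origin.
- vial_insert: The insert with the small round pocket, 42 mm across and 5 mm deep, in its middle. Grey insert, dark rubber floor, 120 x 80 x 9 mm, fixed in one quarter (any) of a fixed steel tray, 260 x 180 mm, walls to 15 mm above the table. Origin: centre of its underside, 3 mm above the table; x along the 120 mm, z up; floor 4 mm, top 9 mm above the origin.
- manifold_insert: The insert with the closed rectangular pocket, 104 mm (along x) by 42 mm (along y), 5 mm deep, in its middle. Grey insert, dark rubber floor, 120 x 80 x 9 mm, fixed in one quarter (any) of a fixed steel tray, 260 x 180 mm, walls to 15 mm above the table. Origin: centre of its underside, 3 mm above the table; x along the 120 mm, z up; floor 4 mm, top 9 mm above the origin.
- syringe_insert: The insert with the open-ended channel: a flat floor between two straight rails along its x, 56 mm apart, rails 12 mm wide, 5 mm high. Grey insert, dark rubber floor, 120 x 80 x 9 mm, fixed in one quarter (any) of a fixed steel tray, 260 x 180 mm, walls to 15 mm above the table. Origin: centre of its underside, 3 mm above the table; x along the 120 mm, z up; floor 4 mm, top 9 mm above the origin.
Mind the look-alikes: they are no part of the job. Leave any brown, orange or purple look-alike of the part that bears syringe_center alone.

How it is judged:
By the outcome, as a careful person would: the job done as asked, in the order asked, and still so for the second after the job is handed in, with the robot touching nothing.
It also fails if it takes over 120 s, if anything falls off the work surface, if the arm or the gripper's body presses on something with over 40 N, if the wrist force passes 120 N, or if a joint passes its speed limit or range.

## Working session

There is one attempt and no reset: what is moved stays moved. The work goes in short steps, Python scripts to look and compute and a tool call to move; the robot and the scene stay as the last step left them, time stands still between calls to the robot, and variables do not carry over. Pictures are saved under pics/ and viewed, about 12 in all and at most 16, crops included, and the job is handed in when it is done.

Besides the shell and the picture viewer there is one more tool, called after ">>>" as a command line: name --argument value ..., lists and objects as JSON in quotes. send_rows: Moves the arm, as the interface text tells. Its arguments: {"type":"object","properties":{"commands":{"type":"array","items":{"type":"object","properties":{"delta_pos":{"type":"array","items":{"type":"number"}},"yaw":{"type":"number"}}}},"grip":{"type":"number"},"force":{"type":"number"}},"required":["commands"]}

```bash
mkdir -p pics; cat > h.py <<'E'
import numpy as np, cv2
from station import manip
def snap(cam,name,crop=None,s=1):
    im=manip.snapshot(cam); cv2.imwrite('pics/raw_'+name+'.png',im)
    if crop: x0,y0,x1,y1=crop; im=im[y0:y1,x0:x1]
    cv2.imwrite('pics/'+name+'.png',cv2.resize(im,None,fx=s,fy=s,interpolation=cv2.INTER_CUBIC))
def pt(cam,u,v,z):
    c=manip.get_calibration(cam);T=np.array(c['world_to_cam']);R,t=T[:3,:3],T[:3,3]
    d=R.T@np.array([(u-c['cx'])/c['fx'],(v-c['cy'])/c['fy'],1]);o=-R.T@t
    return (o+d*(z-o[2])/d[2])
def px(cam,p):
    c=manip.get_calibration(cam);T=np.array(c['world_to_cam']);q=T[:3,:3]@np.array(p)+T[:3,3]
    return q[0]/q[2]*c['fx']+c['cx'],q[1]/q[2]*c['fy']+c['cy']
E
python3 - <<'E'
from h import *
snap('top','top1',None,1.25);snap('scene','sc1',None,1.25)
for n in('top','scene'):
    c=manip.get_calibration(n);T=np.array(c['world_to_cam']);print(n,c['fx'],c['cx'],c['cy'],(-T[:3,:3].T@T[:3,3]).round(3));print(T.round(3))
print(manip.sense())
E
```

```text
top 495.8079219384429 317.5187079096014 237.19686902751073 [ 0.425 -0.037  0.988]
[[-0.005 -1.     0.008 -0.042]
 [-0.999  0.005 -0.042  0.466]
 [ 0.042 -0.008 -0.999  0.969]
 [ 0.     0.     0.     1.   ]]
scene 623.7086274601564 312.0928082784265 241.0904873358309 [ 1.154 -0.522  0.843]
[[ 0.581  0.814  0.007 -0.252]
 [ 0.549 -0.386 -0.741 -0.211]
 [-0.601  0.434 -0.671  1.486]
 [ 0.     0.     0.     1.   ]]
{'t': 0.1, 'q': array([-1.39650005e+00,  5.28354711e-01,  1.43380221e+00,  2.52564422e-05,
        1.18142727e+00, -1.78494336e-01]), 'qd': array([ 0.00018676, -0.00246357, -0.00278623, -0.00042845,  0.00032312,
       -0.00076573]), 'tau': array([-3.44896571e-04, -4.43304563e+01, -1.78586948e+01, -2.93777084e-04,
        3.93979790e-03,  4.56061812e-06]), 'tcp_pos': array([ 0.2158693 , -0.58582949,  0.23043393]), 'tool_rot': array([ 9.84483001e-01,  1.75477145e-01,  1.37683292e-05, -9.95744287e-04]), 'force': array([ 0.14691647, -0.98008399,  1.20946461]), 'ft_torque': array([ 0.03539702, -0.05646888, -0.01940699]), 'finger_gap': 0.9977260019805435}
```

View pics/top1.png

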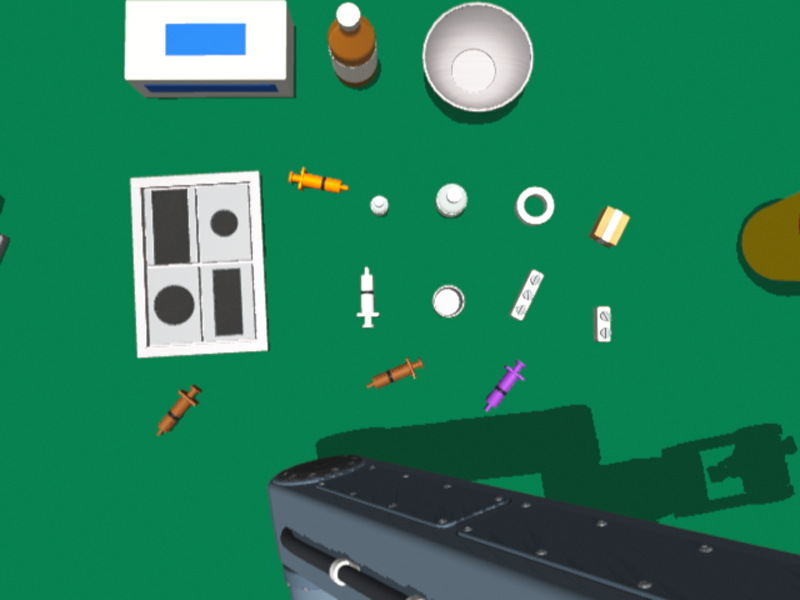

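View pics/sc1.png

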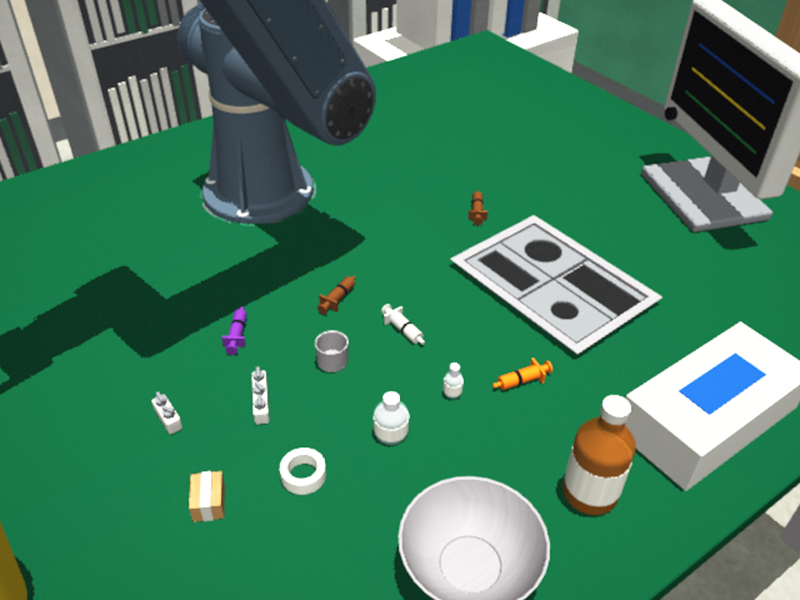

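The top view shows the tray at left, at about (200,265). The vial is at (379,205), the white syringe at (367,297), the gallipot at (448,301), the three-tap manifold at (527,295) and the two-tap one at (602,324). Next I'll enlarge the tray and the parts.

```bash
python3 - <<'E'
import cv2
im=cv2.imread('pics/raw_top1.png')
cv2.imwrite('pics/c1.png',cv2.resize(im[130:290,95:225],None,fx=3.7,fy=3.7,interpolation=cv2.INTER_CUBIC))
cv2.imwrite('pics/c2.png',cv2.resize(im[145:275,270:450],None,fx=4.4,fy=4.4,interpolation=cv2.INTER_CUBIC))
E
```

```text
(no output)
```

View pics/c1.png

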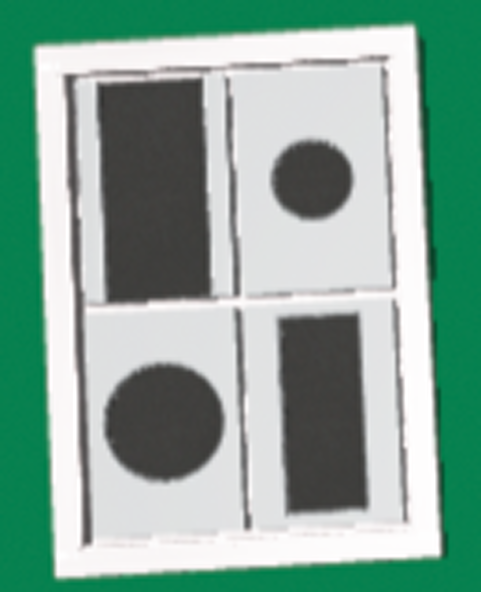

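View pics/c2.png

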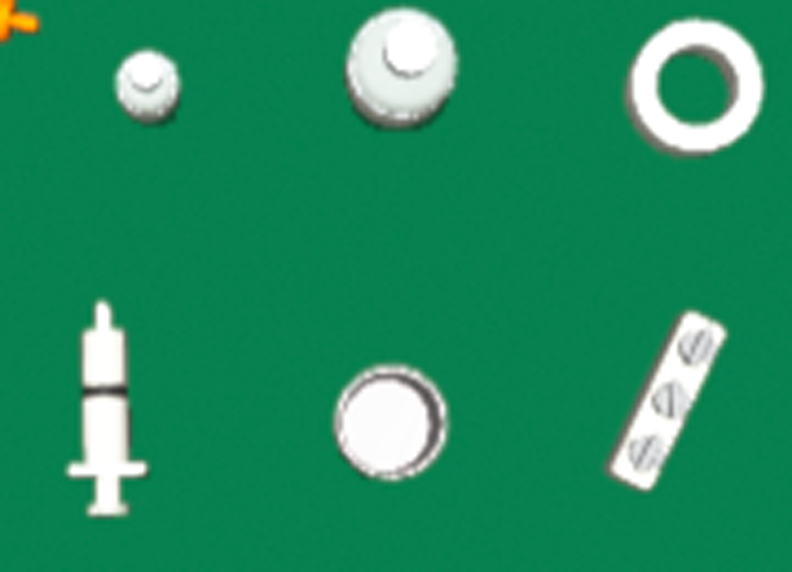

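```bash
cat > m.py <<'E'
from h import *
A=lambda u,v,z:pt('top',95+(u+.5)/3.7-.5,130+(v+.5)/3.7-.5,z)
B=lambda u,v,z:pt('top',270+(u+.5)/4.4-.5,145+(v+.5)/4.4-.5,z)
d=lambda a,b:(np.linalg.norm(a-b)*1e3).round(1)
ang=lambda a,b:np.degrees(np.arctan2((b-a)[1],(b-a)[0])).round(1)
E
python3 - <<'E'
from m import *
p=lambda n,*v:print(n,*[x.round(4) if hasattr(x,'round') else x for x in v])
p('cupP',A(164,422,.012),d(A(104,422,.012),A(224,422,.012)))
p('vialP',A(313,179,.012),d(A(271,179,.012),A(354,179,.012)))
c=[A(*q,.010) for q in[(279,318),(359,314),(369,509),(288,514)]]
p('manP',np.mean(c,0),d(c[0],c[1]),d(c[1],c[2]),ang(c[3],c[0]),ang(c[2],c[1]))
c=[A(*q,.010) for q in[(98,83),(202,78),(211,296),(107,302)]]
p('syrP',np.mean(c,0),d(c[0],c[1]),d(c[1],c[2]),ang(c[3],c[0]),ang(c[2],c[1]))
c=[A(*q,.015) for q in[(34,46),(414,26),(442,555),(55,577)]]
p('tray',np.mean(c,0),d(c[0],c[1]),d(c[1],c[2]),ang(c[3],c[0]),ang(c[2],c[1]))
p('cup',B(390,422,.04),d(B(334,422,.04),B(447,422,.04)))
p('vial',B(147,72,.056), B(148,88,.02))
c=[B(*q,.024) for q in[(690,310),(726,330),(650,490),(608,468)]]
p('man',np.mean(c,0),d(c[0],c[1]),d(c[1],c[2]),ang(c[3],c[0]),ang(c[2],c[1]))
a,b=B(107,515,.008),B(103,300,.01);p('syr',(a+b)/2,d(a,b),ang(a,b))
p('stout',pt('top',452/1.25,192/1.25,.072))
# scene check
s=lambda u,v,z:pt('scene',u/1.25,v/1.25,z)
p('sc cup',s(332,340,.04));p('sc vial',s(455,368,.056));p('sc man',s(261,385,.024))
p('sc cupP',s(543,251,.010));p('sc vialP',s(565,310,.010));p('sc syr',s(403,325,.01))
E
```

```text
cupP [0.4547 0.3062 0.012 ] 63.5
vialP [0.5841 0.2282 0.012 ] 44.2
manP [0.4589 0.2221 0.01  ] 42.6 104.1 3.0 3.2
syrP [0.5792 0.3132 0.01  ] 55.6 117.4 3.0 2.9
tray [0.5195 0.2675 0.015 ] 202.5 282.5 3.0 3.3
cup [ 0.4579 -0.1222  0.04  ] 49.2
vial [ 0.6085 -0.0174  0.056 ] [ 0.6084 -0.0171  0.02  ]
man [ 0.468  -0.2472  0.024 ] 18.2 78.8 -28.1 -26.1
syr [0.4662 0.003  0.009 ] 96.6 0.9
stout [ 0.6188 -0.1269  0.072 ]
sc cup [ 0.4554 -0.1199  0.04  ]
sc vial [ 0.6126 -0.0189  0.056 ]
sc man [ 0.4594 -0.2405  0.024 ]
sc cupP [0.4553 0.3069 0.01  ]
sc vialP [0.5841 0.2308 0.01  ]
sc syr [0.4646 0.002  0.01  ]
```

The measured sizes agree with those given (pockets 63/44/104x42.6 mm, cup 49 mm, bar 79 mm), and both cameras agree to within a few mm. I'll move to above the cup.

>>> send_rows --commands '[{"delta_pos":[2.7,5.2,-0.8],"yaw":0.135},{"delta_pos":[2.7,5.2,-0.8],"yaw":0.135},{"delta_pos":[2.7,5.2,-0.8],"yaw":0.135},{"delta_pos":[2.7,5.2,-0.8],"yaw":0.135},{"delta_pos":[2.7,5.2,-0.8],"yaw":0.135},{"delta_pos":[2.7,5.2,-0.8],"yaw":0.135},{"delta_pos":[2.7,5.2,-0.8],"yaw":0.135},{"delta_pos":[2.7,5.2,-0.8],"yaw":0.135},{"delta_pos":[2.7,5.2,-0.8],"yaw":0.135}]' --grip -1 --force 25

```text
t: 1.23
tcp_pos: [0.4619, -0.1082, 0.1548]
tool_rot: [0.698, 0.716, 0.001, 0.001]
force: [0.7, -0.3, 0.4]
finger_gap: 0.996
```

>>> send_rows --commands '[{"delta_pos":[-0.4,-1.2,0]},{"delta_pos":[0,0,-4]},{"delta_pos":[0,0,-3]},{"delta_pos":[0,0,0]},{"delta_pos":[0,0,0]}]'

```text
validation failed for argument at $.co...
```

```bash
python3 - <<'E'
from h import *
s=manip.sense();print(s['tcp_pos'].round(4),s['q'].round(3))
im=manip.snapshot('scene');t=manip.snapshot('top')
f=lambda i,x,y:cv2.resize(i[y:y+150,x:x+130],None,fx=3,fy=3,interpolation=cv2.INTER_CUBIC)
u,v=map(int,px('scene',[.457,-.121,.05]));a,b=map(int,px('top',[.457,-.121,.05]));print(u,v,a,b)
cv2.imwrite('pics/p6.png',np.hstack([f(im,u-65,v-75),f(t,a-65,b-75)]))
E
```

```text
[ 0.4619 -0.1082  0.1548] [-0.467  0.449  1.881  0.002  0.809 -0.495]
265 268 358 240
```

View pics/p6.png

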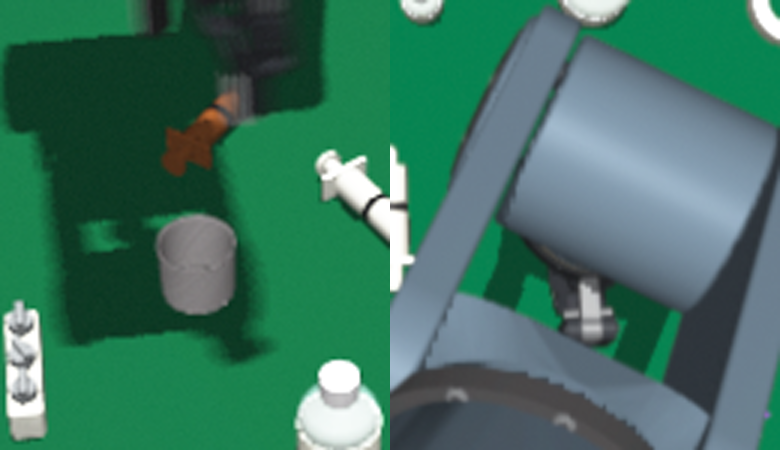

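The row was refused, so it probably needs a yaw field. The picture shows the cup standing free, with the arm still in motion (blurred). I'll retry with yaw.

>>> send_rows --commands '[{"delta_pos":[-0.4,-1.2,0],"yaw":0},{"delta_pos":[0,0,-4],"yaw":0},{"delta_pos":[0,0,-3],"yaw":0},{"delta_pos":[0,0,0],"yaw":0},{"delta_pos":[0,0,0],"yaw":0}]'

```text
t: 1.95
tcp_pos: [0.4575, -0.1246, 0.0843]
tool_rot: [0.699, 0.715, 0.001, 0.002]
force: [-0.3, -0.7, 0.5]
finger_gap: 0.997
```

```bash
python3 - <<'E'
from h import *
s=manip.sense();print(s['tcp_pos'].round(4),s['q'].round(3))
snap('scene','p7',(165,170,365,320),3.5)
E
```

```text
[ 0.4575 -0.1246  0.0843] [-0.503  0.582  1.935  0.002  0.621 -0.527]
```

View pics/p7.png

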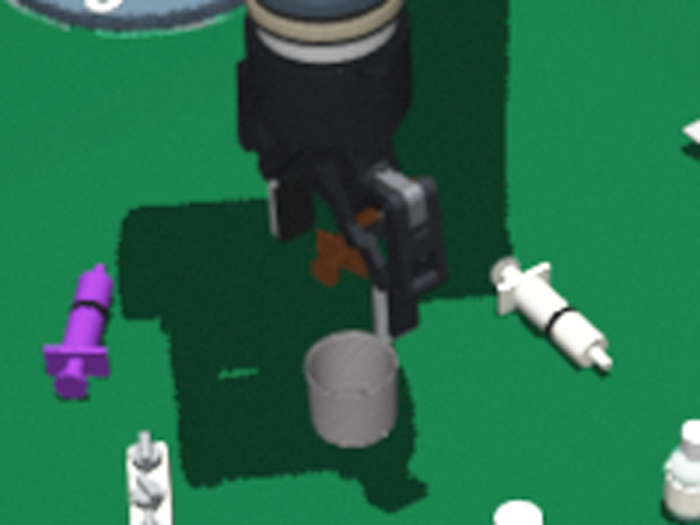

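The jaws are centred above the cup, with fingers ahead and behind. I'll go down and close.

>>> send_rows --commands '[{"delta_pos":[0,0.3,-3],"yaw":0},{"delta_pos":[0,0,-3],"yaw":0},{"delta_pos":[0,0,-1.2],"yaw":0},{"delta_pos":[0,0,0],"yaw":0},{"delta_pos":[0,0,0],"yaw":0}]'

```text
t: 2.62
tcp_pos: [0.4619, -0.1257, 0.0167]
tool_rot: [0.7, 0.714, 0.003, 0.009]
force: [-0.1, 0.3, -0.9]
finger_gap: 1.004
```

>>> send_rows --commands '[{"delta_pos":[0,0,0],"yaw":0},{"delta_pos":[0,0,0],"yaw":0},{"delta_pos":[0,0,0],"yaw":0},{"delta_pos":[0,0,0],"yaw":0},{"delta_pos":[0,0,0],"yaw":0},{"delta_pos":[0,0,0],"yaw":0},{"delta_pos":[0,0,0],"yaw":0},{"delta_pos":[0,0,0],"yaw":0}]' --grip 1

```text
t: 3.62
tcp_pos: [0.4628, -0.1261, 0.0187]
tool_rot: [0.7, 0.714, 0.003, 0.01]
force: [0.2, 0.2, 0.0]
finger_gap: 0.54
```

>>> send_rows --commands '[{"delta_pos":[0,0,2],"yaw":0},{"delta_pos":[0,0,3],"yaw":0},{"delta_pos":[0,0,3],"yaw":0},{"delta_pos":[0,0,0],"yaw":0}]'

```text
t: 4.12
tcp_pos: [0.4619, -0.1256, 0.0997]
tool_rot: [0.7, 0.714, 0.003, 0.009]
force: [0.4, 0.2, -0.9]
finger_gap: 0.539
```

```bash
python3 - <<'E'
from h import *
s=manip.sense();print({k:np.round(v,3) for k,v in s.items()})
snap('scene','p8',(165,150,365,300),3)
E
```

```text
{'t': np.float64(4.125), 'q': array([-5.000e-01,  5.520e-01,  1.925e+00,  1.000e-03,  6.460e-01,
       -5.220e-01]), 'qd': array([-0.003,  0.037,  0.024, -0.   ,  0.001,  0.001]), 'tau': array([ 1.3000e-01, -3.7464e+01, -8.7470e+00,  7.0000e-03,  6.3000e-02,
        0.0000e+00]), 'tcp_pos': array([ 0.462, -0.126,  0.1  ]), 'tool_rot': array([0.7  , 0.714, 0.003, 0.009]), 'force': array([ 0.37 ,  0.234, -0.906]), 'ft_torque': array([-0.004,  0.003,  0.04 ]), 'finger_gap': np.float64(0.539)}
```

View pics/p8.png

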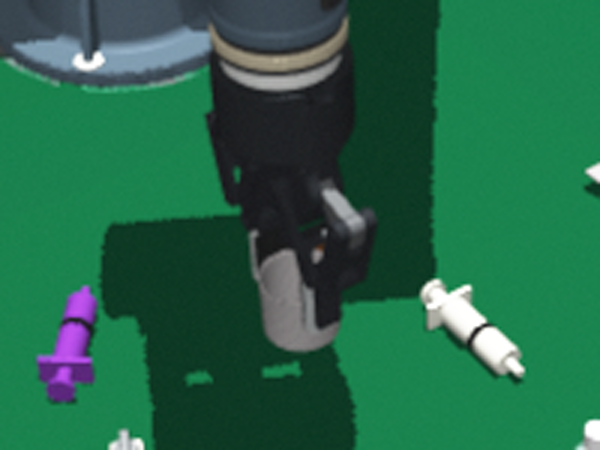

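The cup is held (opening 0.54, about 46 mm) and hangs free. I'll carry it to the tray.

>>> send_rows --commands '[{"delta_pos":[0,4,0],"yaw":0},{"delta_pos":[-0.1,5.5,0],"yaw":0},{"delta_pos":[-0.1,5.5,0],"yaw":0},{"delta_pos":[-0.1,5.5,0],"yaw":0},{"delta_pos":[-0.1,5.5,0],"yaw":0},{"delta_pos":[-0.1,5.5,0],"yaw":0},{"delta_pos":[-0.1,5,0],"yaw":0},{"delta_pos":[-0.1,3,0],"yaw":0},{"delta_pos":[0,1,0],"yaw":0},{"delta_pos":[0,0,0],"yaw":0}]'

```text
t: 5.42
tcp_pos: [0.4471, 0.2891, 0.085]
tool_rot: [0.701, 0.713, -0.005, 0.003]
force: [0.7, -0.7, -0.5]
finger_gap: 0.538
```

>>> send_rows --commands '[{"delta_pos":[0.8,1.3,0],"yaw":0},{"delta_pos":[0,0,-1],"yaw":0},{"delta_pos":[0,0,-1.5],"yaw":0},{"delta_pos":[0,0,-1],"yaw":0},{"delta_pos":[0,0,0],"yaw":0}]'

```text
t: 6.05
tcp_pos: [0.4556, 0.2987, 0.0461]
tool_rot: [0.703, 0.711, -0.007, 0.002]
force: [0.2, -0.4, -0.8]
finger_gap: 0.54
```

>>> send_rows --commands '[{"delta_pos":[-0.1,0.4,-0.6],"yaw":0},{"delta_pos":[0,0,-0.6],"yaw":0},{"delta_pos":[0,0,-0.4],"yaw":0},{"delta_pos":[0,0,0],"yaw":0}]'

```text
t: 6.55
tcp_pos: [0.4546, 0.3031, 0.0293]
tool_rot: [0.703, 0.711, -0.007, 0.003]
force: [0.1, 0.6, -1.2]
finger_gap: 0.537
```

```bash
python3 - <<'E'
from h import *
s=manip.sense();print(s['tcp_pos'].round(4),s['force'].round(1))
snap('scene','p9',(350,120,550,290),3)
E
```

```text
[0.4546 0.3031 0.0293] [ 0.1  0.6 -1.2]
```

View pics/p9.png

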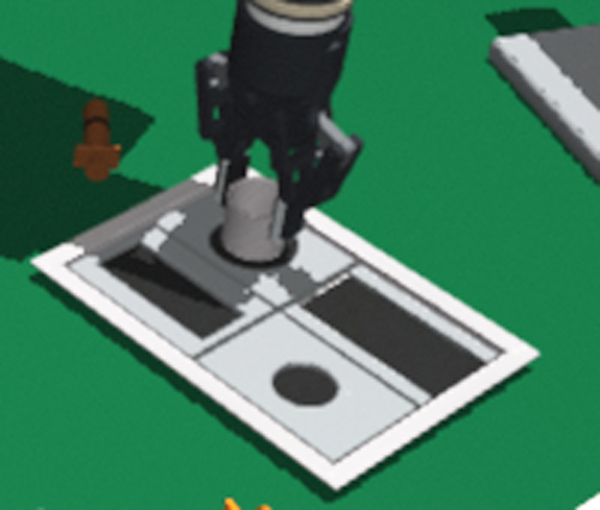

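The cup sits inside the large pocket with its bottom just above the floor. I'll lower it the last 3 mm and release.

>>> send_rows --commands '[{"delta_pos":[0,0,-0.2],"yaw":0},{"delta_pos":[0,0,-0.2],"yaw":0},{"delta_pos":[0,0,-0.05],"yaw":0},{"delta_pos":[0,0,0],"yaw":0}]'

```text
t: 7.1
tcp_pos: [0.4551, 0.3032, 0.0264]
tool_rot: [0.703, 0.711, -0.006, 0.003]
force: [0.1, 0.7, -0.2]
finger_gap: 0.537
```

>>> send_rows --commands '[{"delta_pos":[0,0,0],"yaw":0},{"delta_pos":[0,0,0],"yaw":0},{"delta_pos":[0,0,0],"yaw":0},{"delta_pos":[0,0,0],"yaw":0},{"delta_pos":[0,0,0],"yaw":0},{"delta_pos":[0,0,0],"yaw":0}]' --grip -1

```text
t: 7.85
tcp_pos: [0.4555, 0.3034, 0.0261]
tool_rot: [0.703, 0.711, -0.006, 0.003]
force: [1.1, 0.5, 0.5]
finger_gap: 0.999
```

>>> send_rows --commands '[{"delta_pos":[0,0,3],"yaw":0},{"delta_pos":[0,0,4],"yaw":0},{"delta_pos":[0,0,3],"yaw":0},{"delta_pos":[1.5,-4,0],"yaw":0},{"delta_pos":[2.5,-5.2,0],"yaw":0},{"delta_pos":[2.5,-5.2,0],"yaw":0},{"delta_pos":[2.5,-5.2,0],"yaw":0},{"delta_pos":[2.5,-4.5,0],"yaw":0},{"delta_pos":[1.5,-3,0],"yaw":0},{"delta_pos":[0,0,0],"yaw":0}]'

```text
t: 9.1
tcp_pos: [0.5888, 0.0237, 0.1299]
tool_rot: [0.702, 0.712, -0.004, 0.005]
force: [0.9, 1.2, 0.1]
finger_gap: 1.001
```

>>> send_rows --commands '[{"delta_pos":[1,-2,0],"yaw":0},{"delta_pos":[1,-1.7,-1.5],"yaw":0},{"delta_pos":[0,-0.4,-1],"yaw":0},{"delta_pos":[0,0,-1],"yaw":0},{"delta_pos":[0,0,0],"yaw":0}]'

```text
t: 9.72
tcp_pos: [0.6073, -0.017, 0.091]
tool_rot: [0.701, 0.713, -0.005, 0.003]
force: [-0.2, 0.2, 0.8]
finger_gap: 1.004
```

```bash
python3 - <<'E'
from h import *
s=manip.sense();print(s['tcp_pos'].round(4),s['force'].round(1))
t=manip.snapshot('top');cv2.imwrite('pics/raw_t10.png',t)
snap('scene','p10')
a=cv2.imread('pics/raw_p10.png')
f=lambda i,x0,y0,x1,y1,s:cv2.resize(i[y0:y1,x0:x1],None,fx=s,fy=s,interpolation=cv2.INTER_CUBIC)
A=f(a,290,210,440,350,3);B=f(t,95,130,225,290,2.625)
cv2.imwrite('pics/p10.png',np.hstack([A,B]))
print(px('scene',[.609,-.0175,.056]),px('scene',s['tcp_pos']+[0,0,.013]))
E
```

```text
[ 0.6073 -0.017   0.091 ] [-0.2  0.2  0.8]
(np.float64(363.292785880721), np.float64(292.79945367549317)) (np.float64(364.6619855975611), np.float64(272.38110756768066))
```

View pics/p10.png

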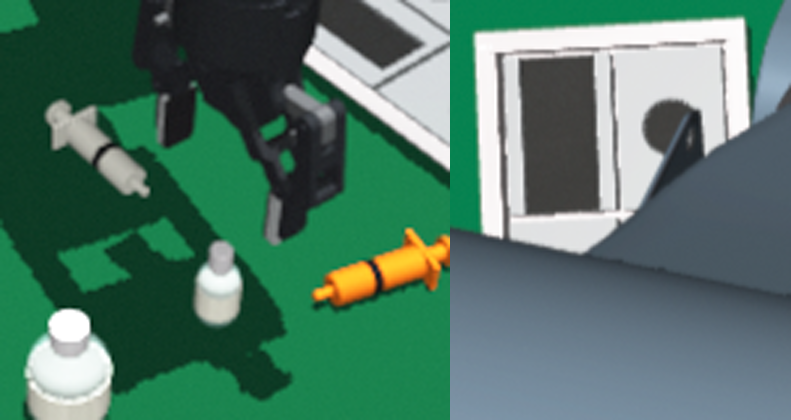

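The cap is at raw pixel (364,293), matching the predicted (363,293), so the vial position is confirmed. I'll descend.

>>> send_rows --commands '[{"delta_pos":[0,0,-2],"yaw":0},{"delta_pos":[0,0,-2],"yaw":0},{"delta_pos":[0,0,-2],"yaw":0},{"delta_pos":[0,0,-1.5],"yaw":0},{"delta_pos":[0,0,0],"yaw":0}]'

```text
t: 10.45
tcp_pos: [0.6102, -0.0151, 0.0182]
tool_rot: [0.7, 0.714, -0.003, 0.006]
force: [0.0, 0.1, 0.4]
finger_gap: 1.002
```

>>> send_rows --commands '[{"delta_pos":[-0.1,-0.2,-0.5],"yaw":0},{"delta_pos":[0,0,-0.5],"yaw":0},{"delta_pos":[0,0,0],"yaw":0}]'

```text
t: 10.82
tcp_pos: [0.6104, -0.0174, 0.0093]
tool_rot: [0.7, 0.714, -0.002, 0.008]
force: [-0.1, -0.6, 0.3]
finger_gap: 0.997
```

>>> send_rows --commands '[{"delta_pos":[0,0,0],"yaw":0},{"delta_pos":[0,0,0],"yaw":0},{"delta_pos":[0,0,0],"yaw":0},{"delta_pos":[0,0,0],"yaw":0},{"delta_pos":[0,0,0],"yaw":0},{"delta_pos":[0,0,0],"yaw":0},{"delta_pos":[0,0,0],"yaw":0},{"delta_pos":[0,0,0],"yaw":0}]' --grip 1

```text
t: 11.82
tcp_pos: [0.6111, -0.0175, 0.0101]
tool_rot: [0.7, 0.714, -0.002, 0.008]
force: [-0.1, -0.0, 0.4]
finger_gap: 0.291
```

>>> send_rows --commands '[{"delta_pos":[0,0,2],"yaw":0},{"delta_pos":[0,0,3],"yaw":0},{"delta_pos":[0,0,3],"yaw":0},{"delta_pos":[0,3,0.5],"yaw":0},{"delta_pos":[-0.5,5,0],"yaw":0},{"delta_pos":[-0.5,5,0],"yaw":0},{"delta_pos":[-0.5,5,0],"yaw":0},{"delta_pos":[-0.4,3.5,0],"yaw":0},{"delta_pos":[-0.2,2,0],"yaw":0},{"delta_pos":[0,0,0],"yaw":0}]'

```text
t: 13.08
tcp_pos: [0.5927, 0.223, 0.1109]
tool_rot: [0.701, 0.713, 0.004, 0.014]
force: [-0.1, -0.5, -0.1]
finger_gap: 0.291
```

>>> send_rows --commands '[{"delta_pos":[-0.8,0.5,0],"yaw":0},{"delta_pos":[0,0,-1.5],"yaw":0},{"delta_pos":[0,0,-2],"yaw":0},{"delta_pos":[0,0,-2],"yaw":0},{"delta_pos":[0,0,-1],"yaw":0},{"delta_pos":[0,0,0],"yaw":0}]'

```text
t: 13.82
tcp_pos: [0.5842, 0.2211, 0.0411]
tool_rot: [0.703, 0.711, 0.002, 0.013]
force: [-0.3, -1.3, -0.4]
finger_gap: 0.294
```

>>> send_rows --commands '[{"delta_pos":[0,0.8,0],"yaw":0},{"delta_pos":[0,0,-0.6],"yaw":0},{"delta_pos":[0,0,-0.6],"yaw":0},{"delta_pos":[0,0,-0.4],"yaw":0},{"delta_pos":[0,0,0],"yaw":0}]'

```text
t: 14.45
tcp_pos: [0.5855, 0.2299, 0.0256]
tool_rot: [0.703, 0.711, 0.003, 0.014]
force: [-0.1, -0.1, -1.0]
finger_gap: 0.291
```

```bash
python3 - <<'E'
from h import *
s=manip.sense();print(s['tcp_pos'].round(4),s['force'].round(1))
snap('scene','p11',(350,120,550,290),3.5)
E
```

```text
[0.5855 0.2299 0.0256] [-0.1 -0.1 -1. ]
```

View pics/p11.png

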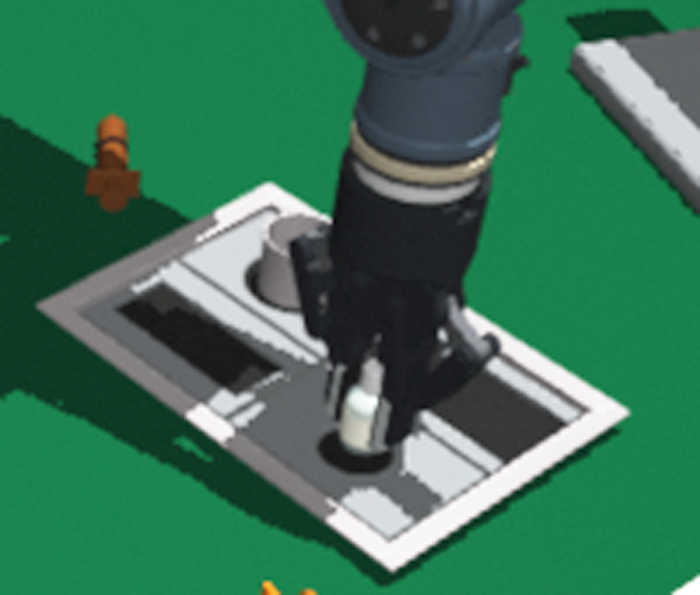

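The cup stands upright in its pocket, and the vial hangs just above the centre of the small pocket. I'll lower and release.

>>> send_rows --commands '[{"delta_pos":[0,0,-0.4],"yaw":0},{"delta_pos":[0,0,-0.25],"yaw":0},{"delta_pos":[0,0,-0.15],"yaw":0},{"delta_pos":[0,0,0],"yaw":0}]'

```text
t: 15.0
tcp_pos: [0.5859, 0.2298, 0.0175]
tool_rot: [0.704, 0.71, 0.004, 0.015]
force: [0.9, 0.4, 0.6]
finger_gap: 0.291
```

>>> send_rows --commands '[{"delta_pos":[0,0,0],"yaw":0},{"delta_pos":[0,0,0],"yaw":0},{"delta_pos":[0,0,0],"yaw":0},{"delta_pos":[0,0,0],"yaw":0},{"delta_pos":[0,0,0],"yaw":0},{"delta_pos":[0,0,0],"yaw":0}]' --grip -1

```text
t: 15.75
tcp_pos: [0.5863, 0.23, 0.018]
tool_rot: [0.704, 0.71, 0.004, 0.015]
force: [0.3, 0.4, -1.3]
finger_gap: 1.003
```

>>> send_rows --commands '[{"delta_pos":[0,0,3],"yaw":0},{"delta_pos":[0,0,4],"yaw":0},{"delta_pos":[0,0,4],"yaw":0},{"delta_pos":[-0.5,-4,0],"yaw":0.1},{"delta_pos":[-1.3,-5.3,0],"yaw":0.13},{"delta_pos":[-1.3,-5.3,0],"yaw":0.13},{"delta_pos":[-1.3,-5.3,0],"yaw":0.13},{"delta_pos":[-1.3,-5.3,0],"yaw":0.13},{"delta_pos":[-1.3,-5.3,0],"yaw":0.13},{"delta_pos":[0,0,0],"yaw":0}]'

```text
t: 17.0
tcp_pos: [0.5155, -0.0833, 0.1328]
tool_rot: [0.381, 0.924, 0.011, 0.016]
force: [-0.1, 1.4, 0.2]
finger_gap: 1.002
```

>>> send_rows --commands '[{"delta_pos":[-1.2,-4,0],"yaw":0.08},{"delta_pos":[-1.4,-4.5,0],"yaw":0.08},{"delta_pos":[-1.2,-4,-1],"yaw":0.08},{"delta_pos":[-0.6,-2.5,-1],"yaw":0.05},{"delta_pos":[0,0,-1],"yaw":0},{"delta_pos":[0,0,0],"yaw":0}]'

```text
t: 17.75
tcp_pos: [0.4724, -0.233, 0.1026]
tool_rot: [0.24, 0.971, 0.014, 0.016]
force: [0.1, 0.9, -0.1]
finger_gap: 0.999
```

```bash
python3 - <<'E'
from h import *
s=manip.sense();print(s['tcp_pos'].round(4),s['force'].round(1),s['tool_rot'])
snap('scene','p12')
a=cv2.imread('pics/raw_p12.png')
c,t=np.array([.4675,-.2465]),np.radians(-27)
for dx,dy in[(-40,-10),(40,-10),(40,10),(-40,10)]:
    p=c+np.array([np.cos(t)*dx-np.sin(t)*dy,np.sin(t)*dx+np.cos(t)*dy])/1e3
    u,v=px('scene',[*p,.024]);print(round(u,1),round(v,1))
f=lambda i,x0,y0,x1,y1,s:cv2.resize(i[y0:y1,x0:x1],None,fx=s,fy=s,interpolation=cv2.INTER_CUBIC)
cv2.imwrite('pics/p12.png',np.hstack([f(a,130,230,270,370,4),f(a,420,190,480,330,4)]))
E
```

```text
[ 0.4724 -0.233   0.1026] [ 0.1  0.9 -0.1] [0.2398974  0.97056819 0.01435346 0.01551128]
201.7 296.1
202.6 330.8
214.6 329.4
213.0 295.0
```

View pics/p12.png

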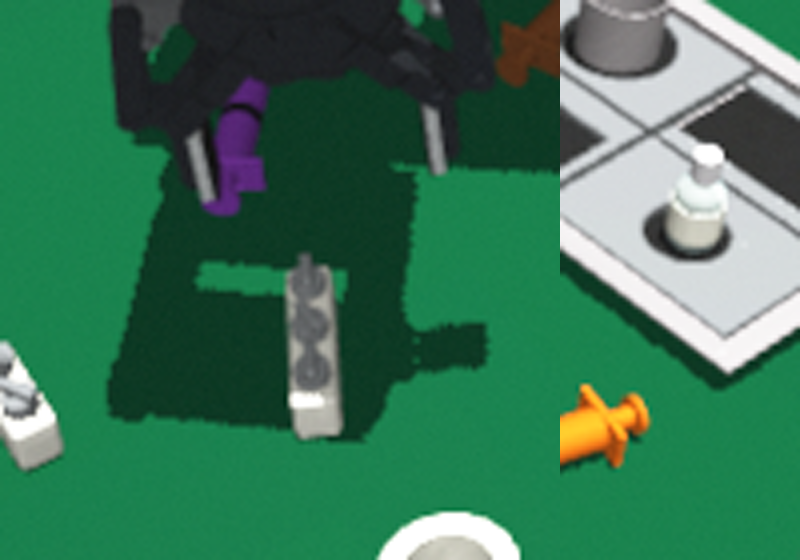

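The vial stands in its pocket. The bar's corners match the prediction to about 1 px, and it lies between the jaws. I'll descend.

>>> send_rows --commands '[{"delta_pos":[-0.5,-1.3,-0.5],"yaw":0.012},{"delta_pos":[0,0,-2],"yaw":0},{"delta_pos":[0,0,-2],"yaw":0},{"delta_pos":[0,0,-2],"yaw":0},{"delta_pos":[0,0,-1],"yaw":0},{"delta_pos":[0,0,0],"yaw":0}]'

```text
t: 18.55
tcp_pos: [0.4719, -0.2392, 0.029]
tool_rot: [0.229, 0.973, 0.014, 0.018]
force: [0.7, 1.2, -0.0]
finger_gap: 0.998
```

>>> send_rows --commands '[{"delta_pos":[-0.4,-0.75,0],"yaw":0},{"delta_pos":[-0.1,-0.1,-1],"yaw":0},{"delta_pos":[0,0,-1],"yaw":0},{"delta_pos":[0,0,0],"yaw":0}]'

```text
t: 19.05
tcp_pos: [0.4676, -0.2489, 0.0095]
tool_rot: [0.229, 0.973, 0.013, 0.019]
force: [-0.6, 0.7, 0.2]
finger_gap: 0.997
```

>>> send_rows --commands '[{"delta_pos":[0,0.1,-0.3],"yaw":0},{"delta_pos":[0,0,0],"yaw":0},{"delta_pos":[0,0,0],"yaw":0},{"delta_pos":[0,0,0],"yaw":0},{"delta_pos":[0,0,0],"yaw":0},{"delta_pos":[0,0,0],"yaw":0},{"delta_pos":[0,0,0],"yaw":0},{"delta_pos":[0,0,0],"yaw":0},{"delta_pos":[0,0,0],"yaw":0}]' --grip 1 --force 30

```text
t: 20.18
tcp_pos: [0.4676, -0.2477, 0.0064]
tool_rot: [0.229, 0.973, 0.013, 0.019]
force: [0.0, -0.1, -0.2]
finger_gap: 0.227
```

>>> send_rows --commands '[{"delta_pos":[0,0,2],"yaw":0},{"delta_pos":[0,0,4],"yaw":0},{"delta_pos":[0,0,4],"yaw":0},{"delta_pos":[0,4,0],"yaw":0.05},{"delta_pos":[0,5.4,0],"yaw":0.07},{"delta_pos":[0,5.4,0],"yaw":0.07},{"delta_pos":[0,5.4,0],"yaw":0.07},{"delta_pos":[0,5.4,0],"yaw":0.07},{"delta_pos":[0,5.4,0],"yaw":0.07},{"delta_pos":[0,5.4,0],"yaw":0.07}]'

```text
t: 21.42
tcp_pos: [0.4691, 0.1211, 0.1103]
tool_rot: [-0.006, 1.0, 0.016, 0.02]
force: [0.8, 0.5, -1.0]
finger_gap: 0.225
```

>>> send_rows --commands '[{"delta_pos":[0,4,0],"yaw":0.05},{"delta_pos":[0,2,0],"yaw":0},{"delta_pos":[0,0,0],"yaw":0}]'

```text
t: 21.8
tcp_pos: [0.4677, 0.1869, 0.1104]
tool_rot: [-0.036, 0.999, 0.017, 0.02]
force: [-1.4, 0.1, -0.8]
finger_gap: 0.221
```

>>> send_rows --commands '[{"delta_pos":[-0.4,2,0],"yaw":-0.02},{"delta_pos":[-0.4,1.5,-1],"yaw":0},{"delta_pos":[0,0,-2],"yaw":0},{"delta_pos":[0,0,-2],"yaw":0},{"delta_pos":[0,0,-1],"yaw":0},{"delta_pos":[0,0,0],"yaw":0}]'

```text
t: 22.55
tcp_pos: [0.4589, 0.2199, 0.047]
tool_rot: [-0.025, 0.999, 0.016, 0.019]
force: [0.2, -0.5, 0.3]
finger_gap: 0.222
```

>>> send_rows --commands '[{"delta_pos":[0,0.2,-1],"yaw":0},{"delta_pos":[0,0,-1],"yaw":0},{"delta_pos":[0,0,-0.5],"yaw":0},{"delta_pos":[0,0,0],"yaw":0}]'

```text
t: 23.05
tcp_pos: [0.4599, 0.222, 0.0212]
tool_rot: [-0.025, 0.999, 0.016, 0.02]
force: [0.3, 0.8, -0.2]
finger_gap: 0.23
```

```bash
python3 - <<'E'
from h import *
s=manip.sense();print(s['tcp_pos'].round(4),s['force'].round(1))
snap('scene','p13',(350,120,550,290),3.5)
E
```

```text
[0.4599 0.222  0.0212] [ 0.3  0.8 -0.2]
```

View pics/p13.png

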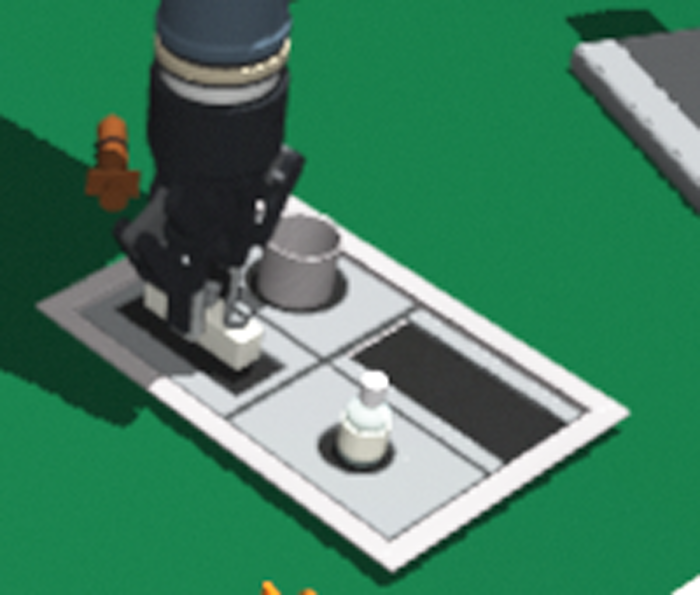

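The bar hangs inside the rectangular pocket, just above the floor. I'll lower it, then open only partway because the cup is close by.

>>> send_rows --commands '[{"delta_pos":[0,0,-0.4],"yaw":0},{"delta_pos":[0,0,-0.25],"yaw":0},{"delta_pos":[0,0,-0.1],"yaw":0},{"delta_pos":[0,0,0],"yaw":0}]'

```text
t: 23.6
tcp_pos: [0.4605, 0.2221, 0.014]
tool_rot: [-0.025, 0.999, 0.016, 0.021]
force: [-0.7, -0.4, -0.4]
finger_gap: 0.226
```

>>> send_rows --commands '[{"delta_pos":[0,0,0],"yaw":0},{"delta_pos":[0,0,0],"yaw":0},{"delta_pos":[0,0,0],"yaw":0},{"delta_pos":[0,0,0],"yaw":0},{"delta_pos":[0,0,0],"yaw":0}]' --grip 0.1

```text
t: 24.22
tcp_pos: [0.4609, 0.2222, 0.0144]
tool_rot: [-0.025, 0.999, 0.017, 0.022]
force: [0.4, 0.3, 0.1]
finger_gap: 0.452
```

>>> send_rows --commands '[{"delta_pos":[0,0,2],"yaw":0},{"delta_pos":[0,0,4],"yaw":0},{"delta_pos":[0,0,3],"yaw":0},{"delta_pos":[0,-3,0],"yaw":-0.02},{"delta_pos":[0.1,-5,0],"yaw":-0.02},{"delta_pos":[0.1,-5,0],"yaw":0},{"delta_pos":[0.1,-4.5,0],"yaw":0},{"delta_pos":[0,-3,0],"yaw":0},{"delta_pos":[0,-1,0],"yaw":0},{"delta_pos":[0,0,0],"yaw":0}]'

```text
t: 25.48
tcp_pos: [0.4645, 0.0019, 0.108]
tool_rot: [-0.005, 1.0, 0.016, 0.024]
force: [-0.4, -0.4, -1.1]
finger_gap: 0.452
```

```bash
python3 - <<'E'
from h import *
s=manip.sense();print(s['tcp_pos'].round(4),s['tool_rot'].round(3))
snap('scene','p14',(270,160,500,320),3.4)
for x in(.0465,-.0465): print(px('scene',[.4662+x,.003,.01]))
E
```

```text
[0.4645 0.0019 0.108 ] [-0.005  1.     0.016  0.024]
(np.float64(337.9615507532729), np.float64(274.2896170934602))
(np.float64(309.330730379415), np.float64(246.8485033568102))
```

View pics/p14.png

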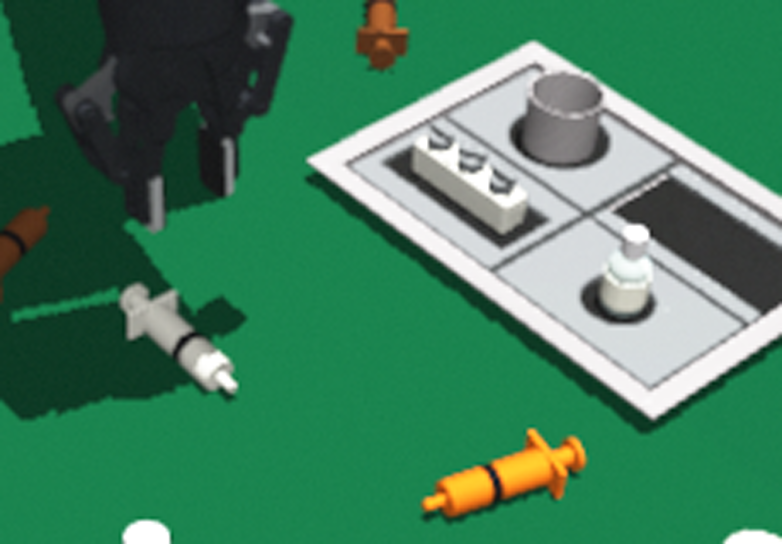

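All three placed parts sit in their pockets. The syringe nozzle and plunger ends match the prediction within about 1.5 px. I'll descend on the barrel.

>>> send_rows --commands '[{"delta_pos":[0.3,0.1,-1.5],"yaw":0},{"delta_pos":[0,0,-2.5],"yaw":0},{"delta_pos":[0,0,-2.5],"yaw":0},{"delta_pos":[0,0,-1.5],"yaw":0},{"delta_pos":[0,0,0],"yaw":0}]'

```text
t: 26.15
tcp_pos: [0.467, 0.0094, 0.0227]
tool_rot: [-0.01, 1.0, 0.016, 0.024]
force: [0.3, 0.5, 0.4]
finger_gap: 0.447
```

>>> send_rows --commands '[{"delta_pos":[0,-0.65,0],"yaw":0},{"delta_pos":[0,0,0],"yaw":0},{"delta_pos":[0,0,-1],"yaw":0},{"delta_pos":[0,0,-0.8],"yaw":0},{"delta_pos":[0,0,0],"yaw":0}]'

```text
t: 26.78
tcp_pos: [0.468, 0.0031, 0.0045]
tool_rot: [-0.011, 1.0, 0.016, 0.025]
force: [-0.2, -0.4, 0.9]
finger_gap: 0.451
```

>>> send_rows --commands '[{"delta_pos":[0,0,0],"yaw":0},{"delta_pos":[0,0,0],"yaw":0},{"delta_pos":[0,0,0],"yaw":0},{"delta_pos":[0,0,0],"yaw":0},{"delta_pos":[0,0,0],"yaw":0},{"delta_pos":[0,0,0],"yaw":0}]' --grip 1 --force 25

```text
t: 27.52
tcp_pos: [0.4681, 0.0031, 0.0047]
tool_rot: [-0.011, 0.999, 0.016, 0.025]
force: [-0.4, 0.4, -0.1]
finger_gap: 0.223
```

>>> send_rows --commands '[{"delta_pos":[0,0,2],"yaw":0},{"delta_pos":[0,0,4],"yaw":0},{"delta_pos":[0,0,5],"yaw":0},{"delta_pos":[0.5,3,0.5],"yaw":0},{"delta_pos":[1.8,5,0],"yaw":0},{"delta_pos":[1.8,5,0],"yaw":0},{"delta_pos":[1.8,5,0],"yaw":0},{"delta_pos":[1.8,5,0],"yaw":0},{"delta_pos":[1.8,4,0],"yaw":0},{"delta_pos":[1,2,0],"yaw":0}]'

```text
t: 28.78
tcp_pos: [0.5738, 0.3009, 0.1234]
tool_rot: [-0.008, 1.0, 0.016, 0.025]
force: [0.2, -0.2, -0.4]
finger_gap: 0.219
```

>>> send_rows --commands '[{"delta_pos":[0.4,0.6,0],"yaw":0.036},{"delta_pos":[0,0,-1.5],"yaw":0},{"delta_pos":[0,0,-2.5],"yaw":0},{"delta_pos":[0,0,-2],"yaw":0},{"delta_pos":[0,0,-1.5],"yaw":0},{"delta_pos":[0,0,0],"yaw":0}]'

```text
t: 29.52
tcp_pos: [0.5734, 0.3023, 0.0418]
tool_rot: [-0.027, 0.999, 0.014, 0.021]
force: [0.5, 0.1, -0.4]
finger_gap: 0.223
```

>>> send_rows --commands '[{"delta_pos":[0.7,1.1,0],"yaw":0},{"delta_pos":[0,0,0],"yaw":0},{"delta_pos":[0,0,-0.8],"yaw":0},{"delta_pos":[0,0,-0.6],"yaw":0},{"delta_pos":[0,0,0],"yaw":0}]'

```text
t: 30.15
tcp_pos: [0.5824, 0.3144, 0.029]
tool_rot: [-0.027, 0.999, 0.015, 0.023]
force: [-0.7, 0.3, -0.7]
finger_gap: 0.224
```

```bash
python3 - <<'E'
from h import *
s=manip.sense();print(s['tcp_pos'].round(4),s['force'].round(1))
snap('scene','p15',(350,120,550,290),3.5)
E
```

```text
[0.5824 0.3144 0.029 ] [-0.7  0.3 -0.7]
```

View pics/p15.png

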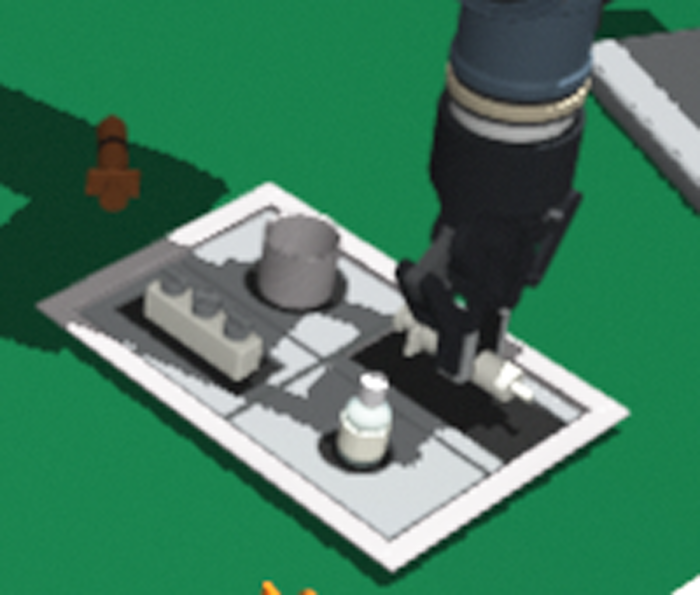

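The syringe is level over the channel, and the other three parts are in place. I'll lower it to the floor.

>>> send_rows --commands '[{"delta_pos":[-0.1,-0.1,-0.7],"yaw":0},{"delta_pos":[0,0,-0.5],"yaw":0},{"delta_pos":[0,0,-0.3],"yaw":0},{"delta_pos":[0,0,-0.15],"yaw":0},{"delta_pos":[0,0,0],"yaw":0}]'

```text
t: 30.82
tcp_pos: [0.5815, 0.3132, 0.0116]
tool_rot: [-0.027, 0.999, 0.015, 0.023]
force: [-0.4, 0.0, -0.6]
finger_gap: 0.221
```

>>> send_rows --commands '[{"delta_pos":[0,0,0],"yaw":0},{"delta_pos":[0,0,0],"yaw":0},{"delta_pos":[0,0,0],"yaw":0},{"delta_pos":[0,0,0],"yaw":0}]' --grip 0.35

```text
t: 31.32
tcp_pos: [0.5821, 0.3134, 0.0123]
tool_rot: [-0.027, 0.999, 0.015, 0.023]
force: [0.1, -0.6, 0.4]
finger_gap: 0.324
```

>>> send_rows --commands '[{"delta_pos":[0,0,1],"yaw":0},{"delta_pos":[0,0,3],"yaw":0},{"delta_pos":[0,0,5],"yaw":0},{"delta_pos":[0,0,5],"yaw":0},{"delta_pos":[0,-5,3],"yaw":0},{"delta_pos":[0,-5,1],"yaw":0},{"delta_pos":[0,-5,0],"yaw":0},{"delta_pos":[0,-5,0],"yaw":0},{"delta_pos":[0,-5,0],"yaw":0},{"delta_pos":[0,-4,0],"yaw":0}]'

```text
t: 32.58
tcp_pos: [0.5823, 0.0182, 0.2065]
tool_rot: [-0.03, 0.999, 0.015, 0.03]
force: [0.3, 0.3, 0.5]
finger_gap: 0.323
```

>>> send_rows --commands '[{"delta_pos":[0,-5,0],"yaw":0},{"delta_pos":[0,-5,0],"yaw":0},{"delta_pos":[0,-3,0],"yaw":0},{"delta_pos":[0,0,0],"yaw":0},{"delta_pos":[0,0,0],"yaw":0}]'

```text
t: 33.2
tcp_pos: [0.582, -0.1189, 0.2105]
tool_rot: [-0.028, 0.999, 0.014, 0.033]
force: [0.6, -1.1, 0.2]
finger_gap: 0.323
```

```bash
python3 - <<'E'
from h import *
s=manip.sense();print(s['tcp_pos'].round(4),s['t'])
t=manip.snapshot('top');a=manip.snapshot('scene')
cv2.imwrite('pics/raw_t16.png',t);cv2.imwrite('pics/raw_s16.png',a)
f=lambda i,x0,y0,x1,y1,s:cv2.resize(i[y0:y1,x0:x1],None,fx=s,fy=s,interpolation=cv2.INTER_CUBIC)
A=f(t,95,130,225,290,3.5);A=A[:,:400];B=f(a,350,150,545,290,2.05)
C=f(a,100,260,350,375,1.6);
p=np.zeros((600,800,3),np.uint8);p[:A.shape[0],:A.shape[1]]=A;p[:B.shape[0],400:400+B.shape[1]]=B;p[300:300+C.shape[0],400:800]=C[:,:400]
cv2.imwrite('pics/p16.png',p)
E
```

```text
[ 0.582  -0.1189  0.2105] 33.2
```

View pics/p16.png

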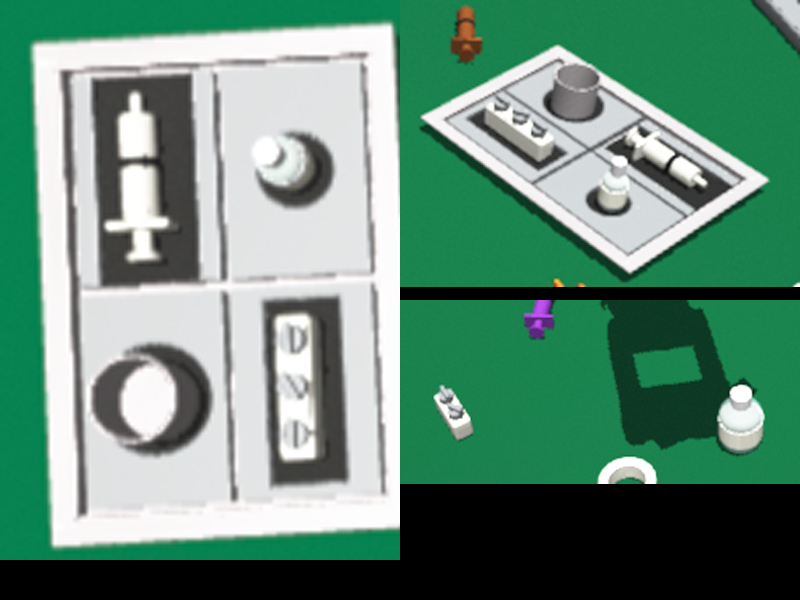

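All four parts look seated and the look-alikes stand as before. One numeric check on the leans seen in the top view, then hand in.

```bash
python3 - <<'E'
from h import *
A=lambda u,v,z:pt('top',95+(u+.5)/3.5-.5,130+(v+.5)/3.5-.5,z).round(4)
print('cup',A(135,398,.047),'vial',A(269,152,.063))
print('man',A(297,387,.031),'syr',A(138,178,.017))
E
```

```text
cup [0.4543 0.3047 0.047 ] vial [0.5852 0.2288 0.063 ]
man [0.4605 0.2217 0.031 ] syr [0.5787 0.3153 0.017 ]
```

Each part is within 2–3 mm of its pocket centre, at its seated height and upright.

```bash
python3 -c "
from station import manip
print(manip.sign_off())"
```

```text
the job is handed in; nothing more can be done
None
```

The tray is laid up and handed in at about 33 s. I placed the cup, vial, three-tap manifold (taps up) and syringe in the order asked.

- **Position:** the last top picture, read at seated heights, puts each part within 2–3 mm of the centre of its place. The cup is at (0.454, 0.305), the vial at (0.585, 0.229), the manifold at (0.461, 0.222) and the syringe at (0.579, 0.315).
- **Seating:** the pictures show the cup and vial upright in their pockets and the manifold and syringe lying in theirs. No separate check was made of contact with each floor. I released each part at its calculated floor height.
- **Look-alikes:** the stout bottle and two-tap manifold stand as before, and the gripper was clear of everything at hand-in.
- **Disagreements:** one move call was refused for a missing yaw field and sent again. The tool picked up a few degrees of tilt along the way, which showed no effect on the placings. No other check failed.

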